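# Index the vial carousel and wedge its hinged tray up

### The arm

A 7-joint arm with a two-finger parallel gripper is mounted at the origin on the work surface. World frame = base frame: x ahead of the robot, y to its left, z up, the work surface at z = 0. Lengths are in mm, angles in rad, forces in N, time in s.
With the tool pointing down it reaches from about 400 to 875 mm from the base axis. Payload 4.4 kg.
Tool frame: the origin (TCP) lies on the centre line of the jaws, within the pads' length; the fingertips stand 25 mm ahead of it and the grasp point (between the pads) lies 6 mm ahead of it; x points along the fingers, y is the direction in which the jaws open and shut, and the axes are right-handed (so a half turn about x gives the same grasp; the last joint's range is limited). The gripper opens to 85 mm and grips with 20 to 120 N. Pads are 22 mm wide; open, the fingers measure 114 mm over their backs; the gripper's body (76 mm by 85 mm) begins 54 mm behind the grasp point. The pads swing forward as they close: fully open they stand 13 mm farther back than shut.
Start: joints at [-1.367, 0.628, 0.038, 1.517, -0.027, 0.996, -0.02], TCP at [173.225, 626.507, 219.213] pointing down, gripper open.
Joint ranges: [-3.06, 3.06], [-0.37, 2.12], [-1.25, 1.32], [0.18, 2.47], [-1.1, 4.24], [0.23, 1.98], [-2.94, 2.94]. Speed limits (rad/s): [2.57, 2.57, 3.14, 3.14, 3.14, 3.14, 3.14].

### API

Orientations are given as [roll, pitch, yaw] about the fixed x, y, z axes, in that order (R = Rz(yaw) Ry(pitch) Rx(roll)).
In Python, from cell import * gives the robot as it stands. The module is installed in compiled form; this text tells all that it offers.
- The arm moves only by the tool jog_arm, never from a script. Its argument "series" is a list of rows, each a list of 3 entries, a list of its own where there are three numbers: the turn, a rotation vector about the tool's x, y, z in degrees, then the shift along the tool's x, y, z in mm, then the gripper's target within -1 to 1 (shut at 1, half-way at 0, fully open at -1). In form: [[[rx, ry, rz], [dx, dy, dz], hand], ...]. A call has 1 to 8 rows; each row shifts and turns the commanded pose from where the row before left it, along the tool's axes as they then stand; what a row does not reach is not made up. A row lasts 1/8 s, in which the tool goes at most 62.5 mm and 10.7 degrees, less where a joint would pass 70% of its speed; a pose out of reach is approached as far as the arm can. A call is refused whole if a number of a shift passes 62.5 or a number of a turn 10.7, either way. A call with a gripper value outside its range is refused whole. The fingers move at their own pace and stop on an object; the grip force is fixed at half the most. Time passes only in rows, so rows that do not move let the fingers close. It gives the time, the measured TCP pose, the force and the opening at its end, in the units of the state.
- read_state(): the state, without advancing time (a new reading comes with each control period).
- get_image(name): name is "side" or "top" or "wrist"; returns a dict with "img" (384x512x3 uint8, red, green, blue), "range_z" (384x512 float32, mm along the optical axis (not along the pixel's ray), 0 where there is no reading), "fovy" (degrees; the focal length in pixels is half the picture's height over the tangent of half this angle, whatever the lens; pixels are square), "cx", "cy" (the principal point, pixels), "cam_to_world" (4x4, takes a point from camera to world coordinates). Camera axes: x right, y up, looking along -z (the intrinsics and any distortion apply to the point x, -y, -z); pixel columns grow to the right and rows downward; lengths in mm; the calibration is good to about 2 mm. A picture is of the moment at which its call begins.
- finish_job(): hands the job in, once; it reports no verdict.
The state is a dict: "clock": time; "qpos": joint angles; "qd": joint speeds; "tau": joint torques, N m; "eef_pos": TCP position; "tool_rot": TCP orientation; "force": force on the tool from outside, world axes, zero at the start; "torque": the same for the moment, N m; "width": finger opening in mm.
Only numpy, scipy, OpenCV 4.12 (cv2) and the standard library are available. Lean on these libraries where they do the work, as an engineer would, in place of code of your own. Each camera call takes 0.05 s, during which the arm holds its last target. There are 200 camera calls.

### The job

Turn the carousel by its upright post until it clicks into its detent, where the free lip of the hinged vial tray points straight out along the lane between the two low rails. Then take the levelling wedge by its handle, bring it into the lane and push it, thin end first and flat on the table, under the lip until the tray has just lifted off its rest: about half a centimetre at the lip and never more than one centimetre. Finish like that, still gripping the wedge's handle and holding it in place with the wedge alone carrying the tray; never lift the tray with the gripper, and leave the other things on the table where they are.

Things in the scene. Friction and masses are not known exactly. Their poses are not given: they have to be found in the camera images.
- carousel: Fixed base of the carousel: round aluminium foot, 80 mm radius, 8 mm high; origin at its centre on the table, z = turning axis, +x = direction of the wedge lane. On its -x side, 80 to 135 mm out, stands the ball-nosed detent plunger with its housing, at most 23 mm high. Position and yaw vary.
- lane_mouth (a point): Outer end of the wedge lane, on the table, midway between its two rails, 210 mm from the turning axis along the base's +x. The dark steel rails, 12 mm high and 8 mm thick, run inward from here to 72 mm from the axis, with 78 mm of bare table between them.
- turntable (a joint): Turntable angle (rad), + anticlockwise from above. 0 = in its only detent, lip along the base's +x over the lane. Starts at -1.2 to -0.5; stops at -1.45, 0.4. Disc 80 mm radius, 10 to 20 mm above the table. Light friction, stays where left; a spring plunger is climbed at -0.23 to -0.11 (about 4 N at the post); let go within 0.05 of 0 it centres itself; beyond +0.11 it leaves the seat.
- post_top (a point): Centre of the top of the upright round black post that turns the turntable: 18 mm diameter, from 30 to 100 mm above the table, 100 mm from the turning axis, opposite the tray's lip. It stands on a steel arm 24 mm wide, its top 30 mm above the table.
- tray: Stainless vial tray on the turntable, 210 x 110 mm, walls 21 mm high, with a white rack of six black-capped vials (tops 66 mm above the table). Origin on its hinge at the inner end, 45 mm from the turning axis on the post's side, 22 mm above the table; x points along the tray to the free lip. It lies level; the lip can only rise (hinge axis level). 0.5 to 0.8 kg: 2 to 4 N lift it at the lip.
- tray_lip (a point): Middle of the lower edge of the tray's free lip, a flat 3 mm plate projecting 30 mm beyond the end wall; 210 mm from the hinge, 165 mm from the turning axis, 22 mm above the table at rest. Under the tray is free space for 85 mm from the lip inward. Its height shows how far the tray is lifted.
- wedge: Loose grey plastic wedge, 130 x 50 mm, 0.35 kg. Origin at the centre of its underside; +x points to the thin end (x = 65 mm), 8 mm thick. The top rises evenly to 41 mm at x = -35 mm, then is level to the thick end at x = -65 mm. The resting lip first meets the slope when the thin end is 42 mm past it; each further 3 mm lifts it 1 mm.
- wedge_handle (a point): Centre of the top of the wedge's upright square steel handle, 86 mm above the underside: 22 mm along the wedge, 24 mm across, 45 mm high, on the level top at x = -50 mm.
- wedge_toe (a point): Middle of the lower edge of the wedge's thin end.
- spacer: Loose grey rectangular spacer block, 100 x 50 x 25 mm, without slope or handle; not to be used. Origin under its centre.
- amber_bottle: Loose amber bottle, 60 mm diameter, 130 mm high; origin under its centre. Leave alone.
- white_jar: Loose white jar, 70 mm diameter, 75 mm high; origin under its centre. Leave alone.
- dish_stack: Loose round stack of glass dishes, 90 mm diameter, 30 mm high; origin under its centre. Leave alone.
- tweezers: Loose steel tweezers lying flat, 120 mm long, 6 mm high; origin under their centre. Leave alone.
- beaker: Loose glass beaker, 68 mm diameter, 80 mm high; origin under its centre. Leave alone.
- marker: Loose marker pen lying flat, 125 mm long, 18 mm thick; origin under its middle. Leave alone.
There are look-alikes about, which are no part of the job. Leave any green look-alike of the wedge alone.

How it is judged (in metres and radians):
On the way, in this order (a step that is already met when the one before it is completed fails the run):
1. the turntable is seated in its detent, tray still down (value of joint turntable between -0.06 and 0.06 rad and height (world z) of tray_lip below 0.0235 m), for 0.3 s.
2. the wedge, gripped, carries the lip clear of its rest (height (world z) of tray_lip above 0.024 m and contact force between wedge and tray above 0.5 N and contact force between the fingers and wedge above 1 N), for 0.2 s.
At the end, for the whole second after the job is handed in: Turntable within 0.06 rad of its detent; tray lip 2 to 10.5 mm above its rest (24 to 32.5 mm above the table), carried by the wedge (contact over 0.5 N) and not touched by the robot; wedge flat on the table (within 4 mm and 0.05 rad), at rest, and held by the fingers (over 1 N) (all of step 2 and value of joint turntable between -0.06 and 0.06 rad and height (world z) of tray_lip below 0.0325 m and contact force between each of the arm, the fingers and tray below 0.3 N and height (world z) of wedge below 0.004 m and angle between wedge's own z axis and vertical below 0.05 rad and linear speed of each of wedge, tray below 0.02 m/s); the arm keeps its last pose, push and grip.
It fails at once if the tray's lip is raised more than 12 mm (height (world z) of tray_lip above 0.034 m).
It fails at once if the robot itself lifts the tray (height (world z) of tray_lip above 0.025 m and contact force between any of the fingers, the arm and tray above 2 N).
It fails at once if a bystander is displaced by more than 30 mm (distance of any of spacer, amber_bottle, white_jar, dish_stack, tweezers, beaker, marker from where it was at the start of the episode above 0.03 m).
It also fails if it takes over 64 s, if anything falls off the work surface, if the arm or the gripper's body presses on something with over 40 N, if the wrist force passes 120 N, or if a joint passes its speed limit or range.

## Working session

There is one attempt and no reset: what is moved stays moved. The work goes in short steps, Python scripts to look and compute and a tool call to move; the robot and the scene stay as the last step left them, time stands still between calls to the robot, and variables do not carry over. Pictures are saved under pics/ and viewed, about 8 in all and at most 12, crops included, and the job is handed in when it is done.

Besides the shell and the picture viewer there is one more tool, called by a JSON object that holds its "op" and its "data", one argument or row to a line. jog_arm: Moves the arm, as the interface text tells. Its arguments: {"type":"object","properties":{"series":{"type":"array"}},"required":["series"]}

```bash
mkdir -p pics
cat > h.py <<'E'
from cell import *
import numpy as np, cv2
from scipy.spatial.transform import Rotation as R
def save(n,f,crop=None,s=1):
    d=get_image(n); np.savez('pics/'+f+'.npz',**d)
    im=d['img'][:,:,::-1]
    if crop: im=im[crop[1]:crop[3],crop[0]:crop[2]]
    cv2.imwrite('pics/'+f+'.png',cv2.resize(im,None,fx=s,fy=s,interpolation=cv2.INTER_CUBIC)); return d
def world(d,u,v,z=None):
    """pixel->world by depth, or onto plane z"""
    f=d['img'].shape[0]/2/np.tan(np.radians(d['fovy'])/2)
    ray=np.array([(u-d['cx'])/f,-(v-d['cy'])/f,-1.]); M=d['cam_to_world']
    if z is None: k=d['range_z'][int(v),int(u)]
    else: k=(z-M[2,3])/(M[:3,:3]@ray)[2]
    return M[:3,:3]@(ray*k)+M[:3,3]
E
python3 - <<'E'
from h import *
print(read_state())
for n in ('top','side'):
    d=save(n,n+'0',s=1.5); print(n,{k:d[k] for k in d if k not in('img','range_z')})
E
```

```text
{'clock': 0.0, 'qpos': array([-1.36679214,  0.62938425,  0.03842525,  1.51840669, -0.02701681,
        0.99626466, -0.0200299 ]), 'qd': array([-0.00158665,  0.00046823, -0.00056331, -0.00081463, -0.00016715,
        0.00053467,  0.00020078]), 'tau': array([-6.40234757e-04, -5.63389957e+01,  1.22610804e+00, -1.93445510e+01,
        1.10630871e-02,  1.02541811e-02, -1.52011881e-05]), 'eef_pos': array([173.03503528, 625.85728442, 218.25171624]), 'tool_rot': array([-1.56848967,  1.56885074, -1.83832027]), 'force': array([-0.45557165, -0.42739435, -0.20315895]), 'torque': array([ 0.00924981, -0.01793226,  0.04743697]), 'width': 85.08351169840098}
top {'fovy': 42.681499102545494, 'cx': 249.25758757680236, 'cy': 191.66439131058513, 'cam_to_world': array([[-2.11805424e-02,  9.84691013e-01, -1.73017321e-01,
         2.23185266e+02],
       [-9.99774210e-01, -2.05654565e-02,  5.34709427e-03,
        -4.91425117e+01],
       [ 1.70705550e-03,  1.73091510e-01,  9.84904267e-01,
         1.61721573e+03],
       [ 0.00000000e+00,  0.00000000e+00,  0.00000000e+00,
         1.00000000e+00]])}
side {'fovy': 52.73676818319979, 'cx': 253.63777599508254, 'cy': 187.34313256111284, 'cam_to_world': array([[ 8.41216373e-01,  2.89506025e-01, -4.56663198e-01,
        -1.91712486e+01],
       [-5.40124785e-01,  4.11032955e-01, -7.34382139e-01,
        -8.70508498e+02],
       [-2.49044302e-02,  8.64429391e-01,  5.02137031e-01,
         6.34456171e+02],
       [ 0.00000000e+00,  0.00000000e+00,  0.00000000e+00,
         1.00000000e+00]])}
```

View pics/top0.png

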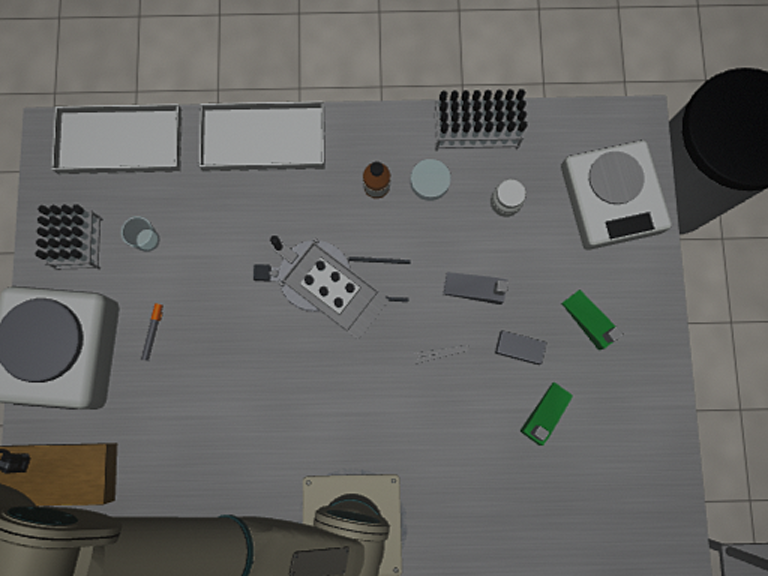

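View pics/side0.png

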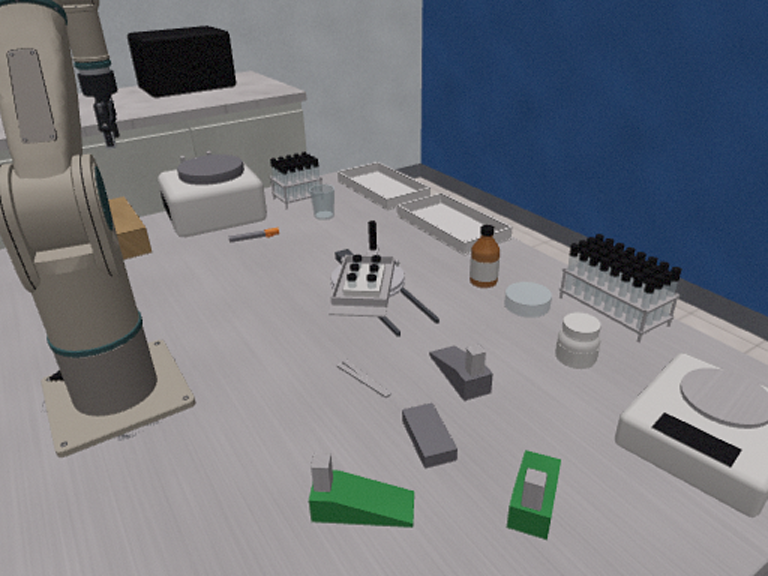

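The top view (1.5x) shows the carousel at about (313,275), the post at (277,243) and the plunger at (262,272). The rails run right from (350,260) and (388,299), so the lane points toward -y. What could be taken for the wedge:
- grey wedge with handle at (476,288): this one fits
- grey spacer at (521,347): no slope or handle
- green look-alikes at (590,320) and (547,413)

Next is one close crop to check the choice.

Run:
```python
from h import *
d=dict(np.load('pics/top0.npz'))
im=d['img'][:,:,::-1][145:235,155:355]
cv2.imwrite('pics/c1.png',cv2.resize(im,None,fx=4,fy=4,interpolation=cv2.INTER_CUBIC))
```

```text
(no output)
```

View pics/c1.png

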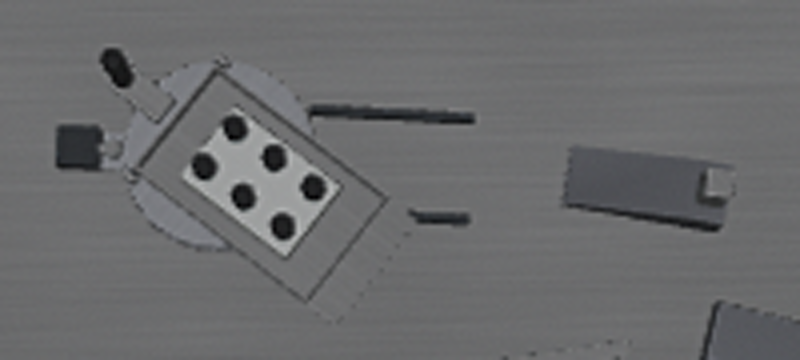

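The crop shows the grey wedge with its thin end at crop x≈566 and its handle at (718,183). The post top is at (112,58), the outer rail ends are at (475,118) and (470,219), and the plunger housing is at (80,148).

Run:
```python
from h import *
d=dict(np.load('pics/top0.npz'))
P=lambda x,y,z:world(d,x/4+155-.4,y/4+145-.4,z)
r1,r2=P(475,118,12),P(470,219,12); r1i=P(312,110,12)
print('rails',r1,r2,r1i, 'gap',np.linalg.norm(r1-r2))
m=(r1+r2)/2
w=r1-r1i; print('dir rail',np.degrees(np.arctan2(w[1],w[0])))
n=r2-r1; print('dir from ends', np.degrees(np.arctan2(n[1],n[0]))+90, np.degrees(np.arctan2(n[1],n[0]))-90)
print('disc-ish', P(138,110,15),'plunger',P(80,148,20),'mouth',m)
print('post',P(112,58,100))
h=P(718,183,86); t=(P(571,147,8)+P(564,204,8))/2
print('handle',h,'toe',t,np.linalg.norm((h-t)[:2]),'yaw',np.degrees(np.arctan2(*(t-h)[1::-1])))
lip=(P(412,225,25)+P(335,322,25))/2; print('lip',lip)
# handle depth-based
Z=d['range_z']
for (x,y) in [(718,178),(640,180),(112,58),(600,176)]: print(world(d,x/4+155-.4,y/4+145-.4))
s=dict(np.load('pics/side0.npz'))
for (x,y,z) in [(475,348,86),(372,224,100)]: print('side',world(s,x/1.5,y/1.5,z),world(s,x/1.5,y/1.5))
for st in [read_state()]:
  print(R.from_euler('xyz',st['tool_rot']).as_matrix().round(3))
```

```text
rails [ 563.00443279 -139.51606409   12.        ] [ 477.7889105  -132.85043033   12.        ] [572.6596987   -3.64296991  12.        ] gap 85.47582062701639
dir rail -94.0646577985312
dir from ends 265.52738037356346 85.52738037356343
disc-ish [575.02350975 141.21573882  15.        ] plunger [542.75532643 188.6114498   20.        ] mouth [ 520.39667165 -136.18324721   12.        ]
post [598.94431589 151.71896735 100.        ]
handle [ 490.788046   -326.10507157   86.        ] toe [ 513.43223924 -215.27721812    8.        ] 113.11751671985435 yaw 78.45234491254338
lip [432.52107285 -52.2438972   25.        ]
[ 494.59782699 -326.09744334   87.17680915]
[ 505.14704751 -272.93209404   25.84138424]
[597.4867952  150.93985168 105.88508331]
[ 511.07505077 -241.42515397   15.28071704]
side [ 487.93263395 -328.17266637   86.        ] [ 490.50918451 -325.41710536   83.21334208]
side [586.92271014 132.63920843 100.        ] [592.43547946 141.76340744  95.13881711]
[[-0.     0.267  0.964]
 [-0.002  0.964 -0.267]
 [-1.    -0.002  0.   ]]
```

{"op": "jog_arm", "data": {
  "series": [
    [[-9.6, 0, 0], [0, 0, 0], -1],
    [[-9.6, 0, 0], [0, 0, 0], -1],
    [[-9.6, 0, 0], [0, 0, 0], -1],
    [[-9.6, 0, 0], [0, 0, 0], -1],
    [[-9.6, 0, 0], [0, 0, 0], -1],
    [[-9.6, 0, 0], [0, 0, 0], -1],
    [[-9.6, 0, 0], [0, 0, 0], -1],
    [[0, 0, 0], [0, 0, 0], -1]
  ]
}}

```text
clock: 1.1
eef_pos: [173.3, 626.1, 218.7]
tool_rot: [-3.126, 1.57, -2.225]
force: [0.3, 0.6, -0.6]
width: 85.5
```

```bash
cat >> h.py <<'E'
def togo(p):
    """mm to go to world point p, in the tool's axes"""
    s=read_state(); M=R.from_euler('xyz',s['tool_rot']).as_matrix()
    print('t',round(s['clock'],2),'pos',s['eef_pos'].round(1),'y axis deg',np.degrees(np.arctan2(M[1,1],M[0,1])).round(1),'x axis',M[:,0].round(3),'w',s['width'].round(1),'F',s['force'].round(1))
    print('to go',(M.T@(np.array(p)-s['eef_pos'])).round(1))
E
python3 -c "
from h import *
togo([597,151,200])"
```

```text
Traceback (most recent call last):
  File "h.py", line 19, in togo
    print('t',round(s['clock'],2),'pos',s['eef_pos'].round(1),'y axis deg',np.degrees(np.arctan2(M[1,1],M[0,1])).round(1),'x axis',M[:,0].round(3),'w',s['width'].round(1),'F',s['force'].round(1))
                                                                                                                                                       ^^^^^^^^^^^^^^^^
AttributeError: 'float' object has no attribute 'round'
```

```bash
sed -i "s/s\['width'\].round(1)/round(s['width'],1)/" h.py
python3 -c "
from h import *
togo([597,151,200])"
```

```text
t 1.1 pos [173.3 626.1 218.7] y axis deg 141.6 x axis [-0.001 -0.001 -1.   ] w 85.5 F [ 0.3  0.6 -0.6]
to go [  18.8 -627.1 -109.5]
```

{"op": "jog_arm", "data": {
  "series": [
    [[0, 0, 0], [0, -39, -6.8], -1],
    [[0, 0, 0], [0, -39, -6.8], -1],
    [[0, 0, 0], [0, -39, -6.8], -1],
    [[0, 0, 0], [0, -39, -6.8], -1],
    [[0, 0, 0], [0, -39, -6.8], -1],
    [[0, 0, 0], [0, -39, -6.8], -1],
    [[0, 0, 0], [0, -39, -6.8], -1],
    [[0, 0, 0], [0, -39, -6.8], -1]
  ]
}}

```text
clock: 2.1
eef_pos: [385.3, 389.5, 219.2]
tool_rot: [-2.021, 1.571, -1.122]
force: [-0.4, -0.6, 0.6]
width: 85.1
```

{"op": "jog_arm", "data": {
  "series": [
    [[0, 0, 0], [2, -39, -6.8], -1],
    [[0, 0, 0], [2, -39, -6.8], -1],
    [[0, 0, 0], [2, -39, -6.8], -1],
    [[0, 0, 0], [2, -39, -6.8], -1],
    [[0, 0, 0], [2, -39, -6.8], -1],
    [[0, 0, 0], [2, -39, -6.8], -1],
    [[0, 0, 0], [2, -39, -6.8], -1],
    [[0, 0, 0], [0, 0, 0], -1]
  ]
}}

```text
clock: 3.1
eef_pos: [571.5, 179.9, 204.5]
tool_rot: [-2.284, 1.568, -1.391]
force: [-0.9, 1.4, -0.6]
width: 85.1
```

```bash
python3 -c "
from h import *
togo([597,151,200]); save('wrist','w1',s=1.5)"
```

```text
t 3.1 pos [571.5 179.9 204.5] y axis deg 141.2 x axis [ 0.    -0.002 -1.   ] w 85.1 F [-0.9  1.4 -0.6]
to go [  4.6 -37.9  -6.5]
```

View pics/w1.png

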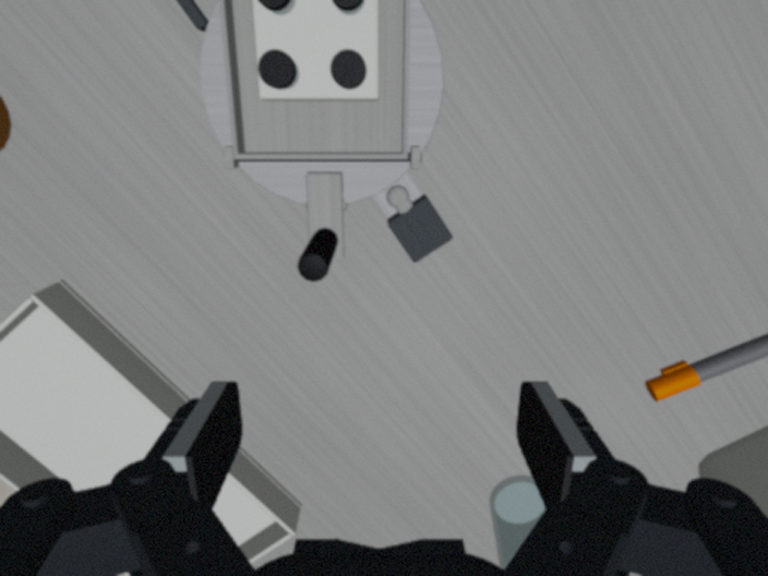

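The wrist view shows the post top at (315,267) and its base near (325,240). The tray hinge line is level in the picture, so the jaws are set tangentially as intended.

```bash
python3 -c "
from h import *
d=dict(np.load('pics/w1.npz'))
p=world(d,315/1.5,267/1.5,100); print(p, world(d,315/1.5,267/1.5))
togo([p[0],p[1],74])"
```

```text
[594.95124895 153.60689998 100.        ] [595.30622733 153.78085588  98.78845848]
t 3.15 pos [569.9 182.6 204.7] y axis deg 141.4 x axis [-0.001 -0.001 -1.   ] w 85.4 F [-0.   0.1  0.5]
to go [130.7 -37.6  -6.9]
```

{"op": "jog_arm", "data": {
  "series": [
    [[0, 0, 0], [0, -20, -3.5], -1],
    [[0, 0, 0], [0, -17.5, -3.5], -1],
    [[0, 0, 0], [0, 0, 0], -1],
    [[0, 0, 0], [30, 0, 0], -1],
    [[0, 0, 0], [35, 0, 0], -1],
    [[0, 0, 0], [35, 0, 0], -1],
    [[0, 0, 0], [30, 0, 0], -1],
    [[0, 0, 0], [0, 0, 0], -1]
  ]
}}

```text
clock: 4.15
eef_pos: [592.3, 155.4, 73.1]
tool_rot: [2.44, 1.566, -2.94]
force: [0.0, 0.2, 0.8]
width: 85.5
```

```bash
python3 -c "
from h import *
togo([595.5,153.5,74])"
```

```text
t 4.15 pos [592.3 155.4  73.1] y axis deg 141.8 x axis [-0.005 -0.001 -1.   ] w 85.5 F [0.  0.2 0.8]
to go [-0.9 -3.7  0.5]
```

{"op": "jog_arm", "data": {
  "series": [
    [[0, 0, 0], [0, -2, 0], 0],
    [[0, 0, 0], [0, 0, 0], 0.5],
    [[0, 0, 0], [0, 0, 0], 1],
    [[0, 0, 0], [0, 0, 0], 1],
    [[0, 0, 0], [0, 0, 0], 1],
    [[0, 0, 0], [0, 0, 0], 1],
    [[0, 0, 0], [0, 0, 0], 1]
  ]
}}

```text
clock: 5.03
eef_pos: [596.8, 154.2, 76.3]
tool_rot: [-0.768, 1.569, 0.135]
force: [-0.9, 0.2, 5.8]
width: 14.8
```

Run:
```python
from h import *
s=read_state();e=s['eef_pos']
togo(e)
c=np.array([536,73.])
v=e[:2]-c; print(np.hypot(*v),np.degrees(np.arctan2(v[1],v[0])))
# arc: chord length for step 100mm * 8.6deg, chord direction
```

```text
t 5.03 pos [596.8 154.2  76.3] y axis deg 141.7 x axis [ 0.002  0.    -1.   ] w 14.8 F [-0.9  0.2  5.8]
to go [0. 0. 0.]
101.46167646543594 53.199270383875486
```

{"op": "jog_arm", "data": {
  "series": [
    [[-4.2, 0, 0], [0, 7.3, 0], 1],
    [[-4.2, 0, 0], [0, 7.3, 0], 1],
    [[-4.2, 0, 0], [0, 7.3, 0], 1],
    [[-4.2, 0, 0], [0, 7.3, 0], 1],
    [[0, 0, 0], [0, 0, 0], 1],
    [[0, 0, 0], [0, 0, 0], 1]
  ]
}}

```text
clock: 5.78
eef_pos: [571.3, 168.6, 76.3]
tool_rot: [-2.821, 1.569, -1.625]
force: [-1.2, -1.1, 7.5]
width: 15.0
```

Run:
```python
from h import *
s=read_state();e=s['eef_pos']
c=np.array([536,73.])
v=e[:2]-c; print(np.hypot(*v),np.degrees(np.arctan2(v[1],v[0])))
a=np.radians(85.7);togo([*(c+100*np.array([np.cos(a),np.sin(a)])),e[2]])
save('wrist','w2',s=1.5)
d=save('top','t2')
cv2.imwrite('pics/c2.png',cv2.resize(d['img'][:,:,::-1][130:240,145:345],None,fx=4,fy=4,interpolation=cv2.INTER_CUBIC))
```

```text
101.86007451619241 69.74404423018422
t 5.78 pos [571.3 168.6  76.3] y axis deg 158.5 x axis [-0.    -0.002 -1.   ] w 15.0 F [-1.2 -1.1  7.5]
to go [-0.  27.4 -6.3]
```

View pics/c2.png

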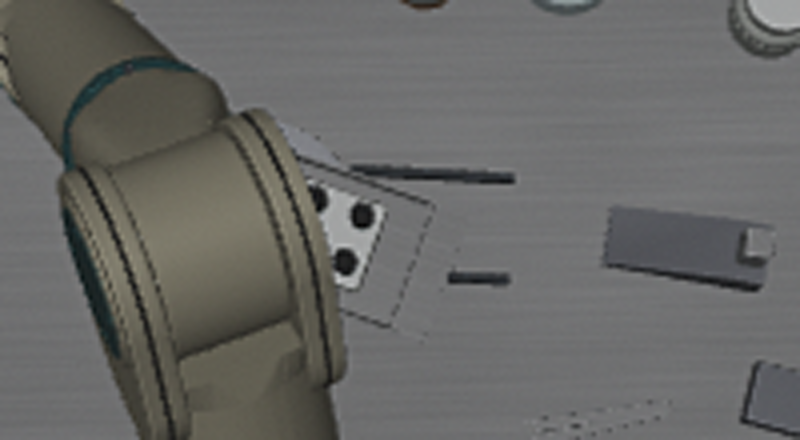

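{"op": "jog_arm", "data": {
  "series": [
    [[-4, 0, 0], [0, 7, 0], 1],
    [[-4, 0, 0], [0, 7, 0], 1],
    [[-4, 0, 0], [0, 7, 0], 1],
    [[-4, 0, 0], [0, 7, 0], 1],
    [[0, 0, 0], [0, 0, 0], 1],
    [[0, 0, 0], [0, 0, 0], 1]
  ]
}}

```text
clock: 6.62
eef_pos: [543.1, 174.9, 76.2]
tool_rot: [2.675, 1.566, -2.133]
force: [-5.5, -4.0, 11.2]
width: 14.9
```

Run:
```python
from h import *
s=read_state();e=s['eef_pos']
c=np.array([536,73.])
v=e[:2]-c; print(np.hypot(*v),np.degrees(np.arctan2(v[1],v[0])))
a=np.radians(85.7);togo([*(c+101.5*np.array([np.cos(a),np.sin(a)])),e[2]])
d=save('top','t3')
cv2.imwrite('pics/c3.png',cv2.resize(d['img'][:,:,::-1][145:235,205:345],None,fx=5.5,fy=5.5,interpolation=cv2.INTER_CUBIC))
```

```text
102.17525242620233 86.01733610198717
t 6.62 pos [543.1 174.9  76.2] y axis deg 174.5 x axis [-0.002 -0.004 -1.   ] w 14.9 F [-5.5 -4.  11.2]
to go [ 0.  -0.6 -0.7]
```

View pics/c3.png

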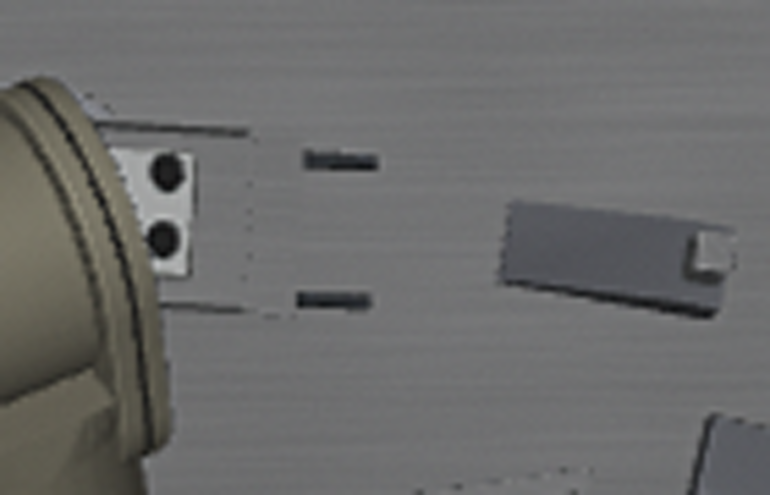

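The tray now lies over the lane, with its edges parallel to the rails and its midline matching theirs. I'll release the post and let it centre.

{"op": "jog_arm", "data": {
  "series": [
    [[0, 0, 0], [0, 0, 0], -1],
    [[0, 0, 0], [0, 0, 0], -1],
    [[0, 0, 0], [0, 0, 0], -1],
    [[0, 0, 0], [0, 0, 0], -1],
    [[0, 0, 0], [-30, 0, 0], -1],
    [[0, 0, 0], [-40, 0, 0], -1],
    [[0, 0, 0], [-50, 0, 0], -1],
    [[0, 0, 0], [-20, 0, 0], -1]
  ]
}}

```text
clock: 7.68
eef_pos: [545.8, 177.9, 218.2]
tool_rot: [-1.069, 1.566, 0.407]
force: [0.4, 0.4, -0.5]
width: 85.2
```

Run:
```python
from h import *
togo([440,-200,210])
d=save('wrist','w3',s=1.5)
```

```text
t 7.67 pos [545.8 177.9 218.2] y axis deg 174.5 x axis [ 0.004  0.002 -1.   ] w 85.2 F [ 0.4  0.4 -0.5]
to go [   7.    69.4 -386.3]
```

View pics/w3.png

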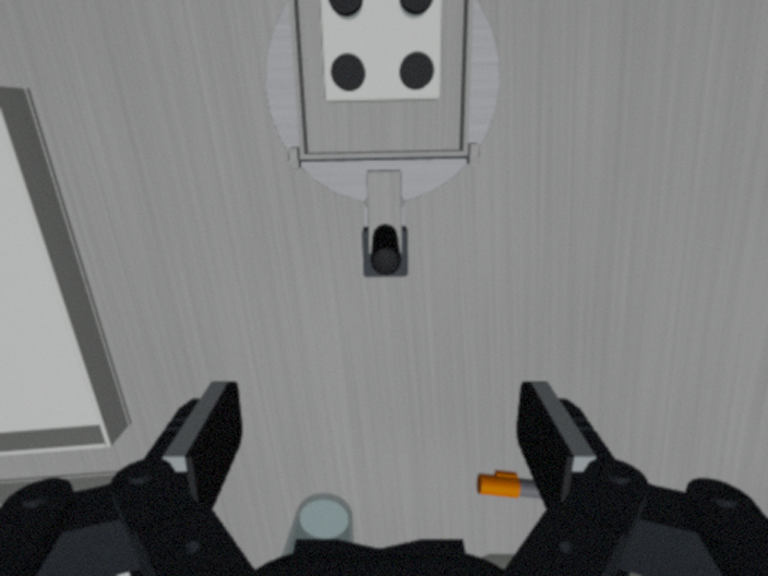

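The post top (386,262) now stands over the plunger housing (385,250) and the tray is square, so the turntable is seated. Moving on to the wedge.

Run:
```python
from h import *
togo([497,-280,200])
d=dict(np.load('pics/w3.npz')); print(d['cam_to_world'][:3,3], world(d,386/1.5,260/1.5,100))
t=dict(np.load('pics/t3.npz'))
P=lambda x,y,z:world(t,x/5.5+205-.4,y/5.5+145-.4,z)
print(P(715,252,86),(P(512,203,8)+P(500,282,8))/2)
```

```text
t 7.72 pos [546.6 178.2 219.7] y axis deg 174.5 x axis [ 0.007  0.002 -1.   ] w 85.7 F [0.5 0.  1.2]
to go [  18.2    5.9 -460.9]
[537.25417944  95.91277712 371.57994458] [541.22698127 173.16812417 100.        ]
[ 490.53589958 -327.67701125   86.        ] [ 512.69433237 -215.6676372     8.        ]
```

{"op": "jog_arm", "data": {
  "series": [
    [[6, 0, 0], [0, 0, 0], -1],
    [[0, 0, 0], [2, -5, -57.5], -1],
    [[0, 0, 0], [2, -5, -57.5], -1],
    [[0, 0, 0], [2, -5, -57.5], -1],
    [[0, 0, 0], [2, -5, -57.5], -1],
    [[0, 0, 0], [2, -5, -57.5], -1],
    [[0, 0, 0], [2, -5, -57.5], -1],
    [[0, 0, 0], [2, -5, -57.5], -1]
  ]
}}

```text
clock: 8.72
eef_pos: [498.2, -225.8, 200.4]
tool_rot: [2.315, 1.57, -2.597]
force: [1.7, 0.6, -1.3]
width: 85.0
```

{"op": "jog_arm", "data": {
  "series": [
    [[0, 0, 0], [4, -5, -57.5], -1],
    [[0, 0, 0], [0, 0, 0], -1],
    [[0, 0, 0], [0, 0, 0], -1]
  ]
}}

```text
clock: 9.1
eef_pos: [491.8, -281.3, 196.3]
tool_rot: [0.531, 1.569, 1.901]
force: [0.3, 0.7, 0.4]
width: 85.7
```

Run:
```python
from h import *
togo([491,-327,74])
d=save('wrist','w4',s=1.5)
```

```text
t 9.1 pos [ 491.8 -281.3  196.3] y axis deg 168.5 x axis [-0.001  0.002 -1.   ] w 85.7 F [0.3 0.7 0.4]
to go [122.2  -8.4 -45.1]
```

View pics/w4.png

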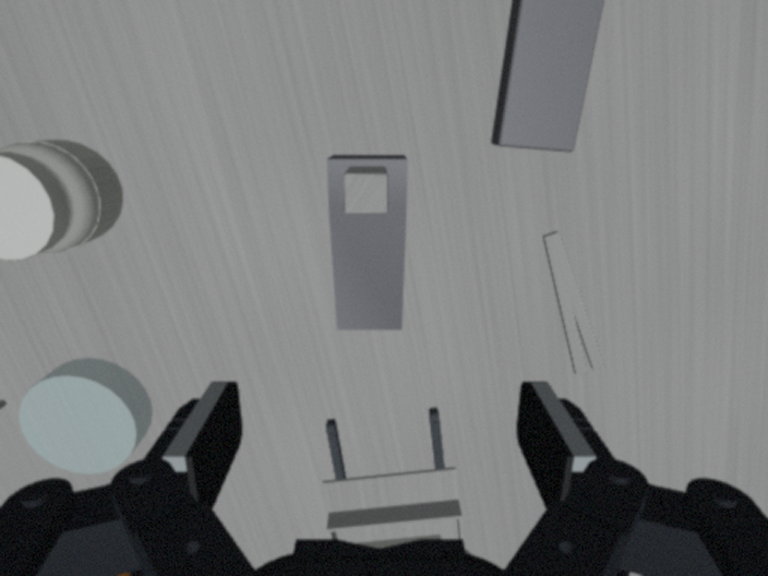

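In the wrist view the wedge stands square to the jaws. Its handle top is at (366,193) and its toe at (369,329). The rail mouths are at (332,421) and (434,408), and the lip edge runs from (325,481) to (455,468).

Run:
```python
from h import *
d=dict(np.load('pics/w4.npz'))
P=lambda x,y,z=None:world(d,x/1.5,y/1.5,z)
h=P(366,193,86);t=P(369.5,329,0)
print('handle',h,P(366,193),'toe',t,np.degrees(np.arctan2(*(t-h)[1::-1])),np.linalg.norm((t-h)[:2]))
a,b=P(332,421,12),P(434,408,12);print('mouth',(a+b)/2,np.linalg.norm(a-b),np.degrees(np.arctan2(*(a-b)[1::-1])))
a,b=P(325,481,24),P(455,468,24);print('lip',(a+b)/2,np.linalg.norm(a-b),np.degrees(np.arctan2(*(a-b)[1::-1])))
togo([h[0],h[1],72])
```

```text
handle [ 489.00415461 -326.65803578   86.        ] [ 489.05318369 -326.53097781   85.05414191] toe [ 512.83655065 -210.9091157     0.        ] 78.36554161642634 118.17696730523258
mouth [ 516.58221759 -140.13045581   12.        ] 83.35795163059322 -3.1774357182410133
lip [520.83029179 -90.91436376  24.        ] 107.05296956590058 -4.671456596410162
t 9.15 pos [ 492.5 -280.1  196.8] y axis deg 168.6 x axis [-0.     0.001 -1.   ] w 85.5 F [-1.2  0.1  0.5]
to go [124.7  -5.8 -46.5]
```

{"op": "jog_arm", "data": {
  "series": [
    [[0, 0, 0], [0, -3, -23], -1],
    [[0, 0, 0], [0, -3, -23.5], -1],
    [[0, 0, 0], [0, 0, 0], -1],
    [[0, 0, 0], [40, 0, 0], -1],
    [[0, 0, 0], [40, 0, 0], -1],
    [[0, 0, 0], [30, 0, 0], -1],
    [[0, 0, 0], [12, 0, 0], -1],
    [[0, 0, 0], [0, 0, 0], -1]
  ]
}}

```text
clock: 10.15
eef_pos: [489.5, -326.8, 75.3]
tool_rot: [0.844, 1.57, 2.217]
force: [0.1, -0.1, 0.8]
width: 85.7
```

Run:
```python
from h import *
togo([489.5,-327,73])
```

```text
t 10.15 pos [ 489.5 -326.8   75.3] y axis deg 168.7 x axis [-0.     0.001 -1.   ] w 85.7 F [ 0.1 -0.1  0.8]
to go [ 2.3 -0.  -0.2]
```

{"op": "jog_arm", "data": {
  "series": [
    [[0, 0, 0], [0, 0, 0], 0.2],
    [[0, 0, 0], [0, 0, 0], 0.5],
    [[0, 0, 0], [0, 0, 0], 1],
    [[0, 0, 0], [0, 0, 0], 1],
    [[0, 0, 0], [0, 0, 0], 1],
    [[0, 0, 0], [0, 0, 0], 1]
  ]
}}

```text
clock: 10.9
eef_pos: [488.9, -328.5, 75.2]
tool_rot: [0.856, 1.571, 2.227]
force: [0.5, -0.9, -0.3]
width: -0.3
```

Run:
```python
from h import *
c=np.array([536,73.]);u=np.array([np.cos(np.radians(-94.4)),np.sin(np.radians(-94.4))])
z=read_state()['eef_pos'][2]
for r in (330,223): togo([*(c+r*u),z])
```

```text
t 10.9 pos [ 488.9 -328.5   75.2] y axis deg 168.5 x axis [-0.  0. -1.] w -0.3 F [ 0.5 -0.9 -0.3]
to go [ 0.  -6.9 75.3]
t 10.9 pos [ 488.9 -328.5   75.2] y axis deg 168.5 x axis [-0.  0. -1.] w -0.3 F [ 0.5 -0.9 -0.3]
to go [  0.    6.2 181.5]
```

The width reads -0.3, so the fingers closed on nothing. I'll look before moving on.

Run:
```python
from h import *
d=save('side','s5');save('wrist','w5');save('top','t5')
w=cv2.imread('pics/w5.png'); s=cv2.imread('pics/s5.png')[190:300,250:390]; t=cv2.imread('pics/t5.png')[150:230,250:360]
s=cv2.resize(s,(700,550),interpolation=cv2.INTER_CUBIC)
cv2.imwrite('pics/m5.png',s)
```

```text
(no output)
```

View pics/m5.png

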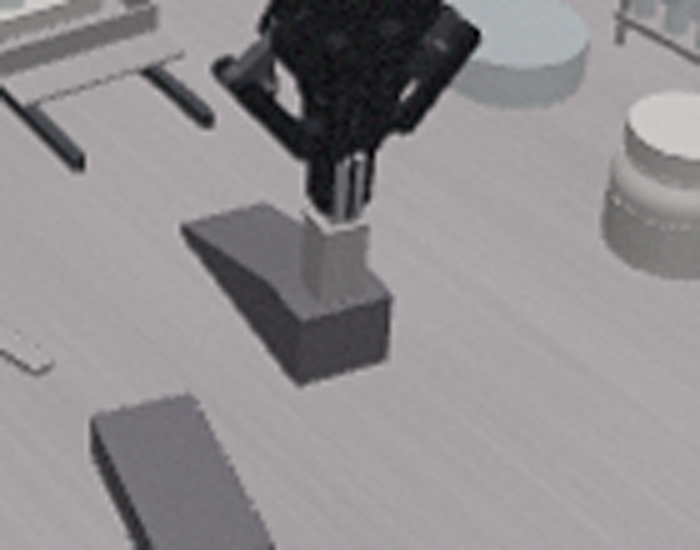

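The fingertips end right at the handle's top edge (340,218), either above the handle or behind it. I'll use depth to tell which.

Run:
```python
from h import *
d=dict(np.load('pics/s5.npz'))
for x,y in [(340,160),(343,185),(343,200),(340,208),(325,200),(340,214),(335,220),(335,226),(335,245),(335,290),(310,240)]:
    print((x,y),world(d,x/5+250,y/5+190).round(1))
cv2.imwrite('pics/w5b.png',cv2.resize(cv2.imread('pics/w5.png'),None,fx=1.5,fy=1.5))
```

```text
(340, 160) [ 480.8 -337.9  123. ]
(343, 185) [ 482.6 -339.1  109.1]
(343, 200) [ 481.5 -340.9  102.2]
(340, 208) [ 480.6 -340.3   97.7]
(325, 200) [ 476.6 -334.4  100.3]
(340, 214) [ 480.7 -340.5   94.4]
(335, 220) [ 479.1 -339.2   90.8]
(335, 226) [ 483.1 -335.2   83.2]
(335, 245) [ 479.7 -339.7   76.5]
(335, 290) [ 482.9 -338.6   47.7]
(310, 240) [ 476.8 -325.7   71.7]
```

View pics/w5b.png

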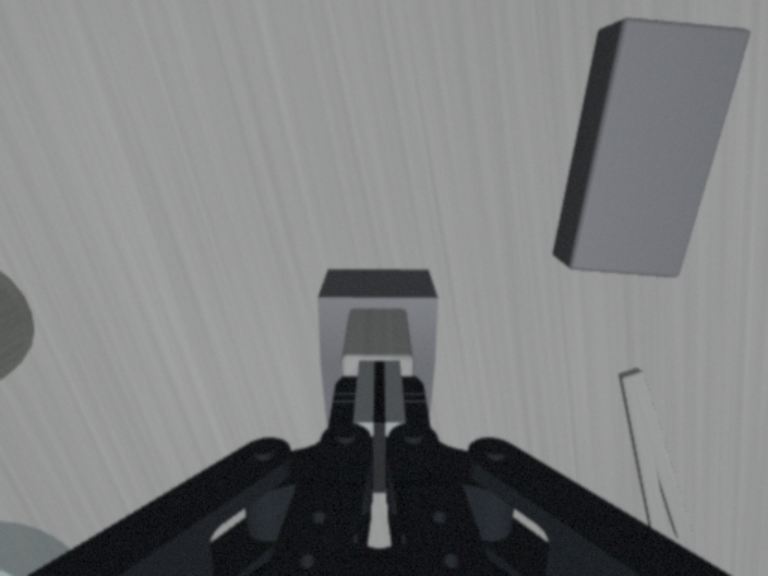

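The fingers are centred over the handle but about 40 mm too high: the tips are at z≈90 while the TCP reads 75. That also explains the weak hold on the post's top edge. I'll open, go down 40 mm and grip.

{"op": "jog_arm", "data": {
  "series": [
    [[0, 0, 0], [0, 0, 0], -1],
    [[0, 0, 0], [0, 0, 0], -1],
    [[0, 0, 0], [0, 0, 0], -1],
    [[0, 0, 0], [0, 0, 0], -1],
    [[0, 0, 0], [15, 0, 0], -1],
    [[0, 0, 0], [15, 0, 0], -1],
    [[0, 0, 0], [9, 0, 0], -1],
    [[0, 0, 0], [0, 0, 0], -1]
  ]
}}

```text
clock: 12.05
eef_pos: [488.3, -328.0, 35.0]
tool_rot: [1.2, 1.569, 2.571]
force: [-0.3, -0.2, 0.6]
width: 85.7
```

{"op": "jog_arm", "data": {
  "series": [
    [[0, 0, 0], [0, 0, 0], 0.2],
    [[0, 0, 0], [0, 0, 0], 0.5],
    [[0, 0, 0], [0, 0, 0], 1],
    [[0, 0, 0], [0, 0, 0], 1],
    [[0, 0, 0], [0, 0, 0], 1],
    [[0, 0, 0], [0, 0, 0], 1]
  ]
}}

```text
clock: 12.8
eef_pos: [489.2, -328.6, 36.6]
tool_rot: [-1.971, 1.57, -0.601]
force: [-0.1, 0.1, 4.4]
width: 23.4
```

Run:
```python
from h import *
d=save('side','s6')
c=np.array([536,73.]);u=np.array([np.cos(np.radians(-94.4)),np.sin(np.radians(-94.4))])
z=read_state()['eef_pos'][2]
for r in (330,223): togo([*(c+r*u),z])
for y in (200,214,226,240,255,265,275,285,300): print(y,world(d,343/5+250,y/5+190).round(1), d['img'][int(y/5+190),int(343/5+250)])
```

```text
t 12.85 pos [ 489.3 -328.6   36.6] y axis deg 168.5 x axis [ 0.001 -0.    -1.   ] w 23.8 F [-0.5 -1.   4.6]
to go [-0.  -6.6 75.4]
t 12.85 pos [ 489.3 -328.6   36.6] y axis deg 168.5 x axis [ 0.001 -0.    -1.   ] w 23.8 F [-0.5 -1.   4.6]
to go [-1.000e-01  6.600e+00  1.816e+02]
200 [ 497.6 -323.9   85.1] [171 166 169]
214 [ 492.2 -330.3   83.1] [171 166 169]
226 [ 484.6 -339.    84.9] [166 160 164]
240 [ 484.6 -339.6   77.2] [110 108 109]
255 [ 487.6 -337.2   65.5] [109 106 108]
265 [ 485.5 -339.9   62.3] [110 107 109]
275 [ 485.4 -340.5   56.8] [109 107 108]
285 [ 487.7 -338.6   48.5] [109 104 106]
300 [ 489.2 -337.8   38.2] [ 96  96 100]
```

Gripped: the width is 23.8 against a 24 mm handle. Next I'll line up in front of the lane mouth.

{"op": "jog_arm", "data": {
  "series": [
    [[0, 0, 0], [0, -1.6, 18.8], 1],
    [[0, 0, 0], [0, -1.6, 18.8], 1],
    [[0, 0, 0], [0, -1.7, 18.8], 1],
    [[0, 0, 0], [0, -1.7, 18.8], 1],
    [[-3.5, 0, 0], [0, 0, 0], 1],
    [[-3.5, 0, 0], [0, 0, 0], 1],
    [[0, 0, 0], [0, 0, 0], 1],
    [[0, 0, 0], [0, 0, 0], 1]
  ]
}}

```text
clock: 13.85
eef_pos: [511.3, -252.6, 36.6]
tool_rot: [-0.269, 1.566, 1.226]
force: [0.2, 4.2, 5.3]
width: 23.1
```

Run:
```python
from h import *
d=save('top','t6')
cv2.imwrite('pics/c6.png',cv2.resize(d['img'][:,:,::-1][150:230,180:320],None,fx=5.5,fy=5.5,interpolation=cv2.INTER_CUBIC))
c=np.array([536,73.]);u=np.array([np.cos(np.radians(-94.4)),np.sin(np.radians(-94.4))])
z=read_state()['eef_pos'][2]
for r in (330,223): togo([*(c+r*u),z])
```

```text
t 13.9 pos [ 511.3 -252.6   36.6] y axis deg 175.7 x axis [ 0.001  0.004 -1.   ] w 23.8 F [-1.1  4.9  6.3]
to go [-0.   0.3 -3.5]
t 13.9 pos [ 511.3 -252.6   36.6] y axis deg 175.7 x axis [ 0.001  0.004 -1.   ] w 23.8 F [-1.1  4.9  6.3]
to go [  0.4   0.2 103.5]
```

View pics/c6.png

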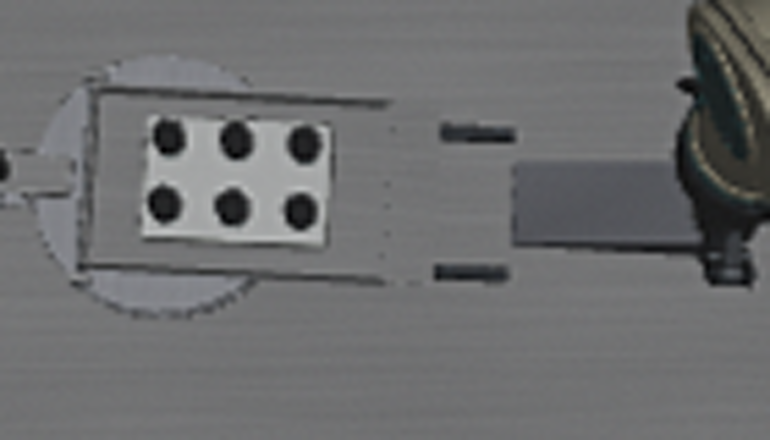

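The wedge is square with the lane: its toe mid is at (513,202) and the rail-end mid at (512,204). Advancing to just short of contact.

{"op": "jog_arm", "data": {
  "series": [
    [[0, 0, 0], [0, 0, 14], 1],
    [[0, 0, 0], [0, 0, 14], 1],
    [[0, 0, 0], [0, 0, 14], 1],
    [[0, 0, 0], [0, 0, 14], 1],
    [[0, 0, 0], [0, 0, 14], 1],
    [[0, 0, 0], [0, 0, 12], 1],
    [[0, 0, 0], [0, 0, 0], 1],
    [[0, 0, 0], [0, 0, 0], 1]
  ]
}}

```text
clock: 14.9
eef_pos: [517.2, -172.9, 36.6]
tool_rot: [-0.394, 1.569, 1.1]
force: [-0.6, 1.1, 6.3]
width: 23.7
```

```bash
cat > chk.py <<'E'
from h import *
import sys
d=save('side',sys.argv[1]); t=save('top',sys.argv[1]+'t')
c=np.array([536,73.]);u=np.array([np.cos(np.radians(-94.4)),np.sin(np.radians(-94.4))])
z=read_state()['eef_pos'][2]
togo([*(c+223*u),z])
a=dict(np.load('pics/s5.npz')); M=d['cam_to_world']
# tray change between s5 and now: project lip / tray points
f=192/np.tan(np.radians(d['fovy'])/2)
p=np.linalg.inv(M)@np.array([522,-91,24,1]); print('lip px',d['cx']+f*p[0]/-p[2],d['cy']+f*p[1]/p[2], 'mm/px',-p[2]/f)
E
python3 chk.py s7
```

```text
t 15.0 pos [ 517.2 -172.9   36.5] y axis deg 175.6 x axis [ 0.001  0.002 -1.   ] w 23.4 F [0.4 2.1 6.4]
to go [ 0.   0.1 23.6]
lip px 270.63296252964585 204.75342676689547 mm/px 2.9074889878125645
```

```bash
cat > lift.py <<'E'
from h import *
import sys
n=int(sys.argv[1]) if len(sys.argv)>1 else 3
togo([517,-150,36.5])
# height of tray end (wall bottom/floor..lip) seen by both outside cameras, in lane frame
c=np.array([536,73.]);u=np.array([np.cos(np.radians(-94.4)),np.sin(np.radians(-94.4))]);v=np.array([-u[1],u[0]])
def hts(d):
    f=192/np.tan(np.radians(d['fovy'])/2); Y,X=np.mgrid[:384,:512]; k=d['range_z'].astype(float)
    p=np.stack([(X-d['cx'])/f*k,-(Y-d['cy'])/f*k,-k],-1)@d['cam_to_world'][:3,:3].T+d['cam_to_world'][:3,3]
    r=(p[...,:2]-c)@u; w=(p[...,:2]-c)@v
    lip=(k>0)&(r>138)&(r<163)&(abs(w)<50)&(p[...,2]>14)&(p[...,2]<44)
    rack=(k>0)&(r>20)&(r<110)&(abs(w)<35)&(p[...,2]>30)&(p[...,2]<75)
    return lip.sum(),np.median(p[lip][:,2]).round(2),p[lip][:,2].mean().round(2),rack.sum(),p[rack][:,2].mean().round(2)
for cam in('side','top'):
    for i in range(n): print(cam,*hts(get_image(cam)))
for f in('s6','t6'): print('ref',f,*hts(dict(np.load(f'pics/{f}.npz'))))
E
python3 lift.py
```

```text
t 15.0 pos [ 517.2 -172.9   36.5] y axis deg 175.6 x axis [ 0.001  0.002 -1.   ] w 23.4 F [0.4 2.1 6.4]
to go [ 0.1  1.9 22.8]
side 113 23.05 22.9 370 48.47
side 104 22.81 22.53 374 48.46
side 108 22.89 22.48 370 48.57
top 226 26.36 26.3 527 48.45
top 227 26.33 26.55 537 48.12
top 226 26.6 26.63 526 48.52
ref s6 160 22.99 23.22 407 47.79
ref t6 229 27.12 26.94 531 48.56
```

Averaging the lip depth is good to about 0.3 mm, with baselines of 22.9 (side) and 26.4 (top). Pushing on.

{"op": "jog_arm", "data": {
  "series": [
    [[0, 0, 0], [0, 0, 4], 1],
    [[0, 0, 0], [0, 0, 4], 1],
    [[0, 0, 0], [0, 0, 4], 1],
    [[0, 0, 0], [0, 0, 0], 1],
    [[0, 0, 0], [0, 0, 0], 1]
  ]
}}

```text
clock: 15.92
eef_pos: [517.8, -164.6, 36.5]
tool_rot: [-3.042, 1.568, -1.551]
force: [-0.1, -5.2, 6.5]
width: 23.5
```

```bash
python3 lift.py 2
```

```text
t 15.93 pos [ 517.8 -164.6   36.5] y axis deg 175.5 x axis [ 0.    -0.003 -1.   ] w 23.5 F [-0.1 -5.2  6.5]
to go [-0.   1.9 14.5]
side 102 22.91 23.3 353 48.54
side 104 23.01 23.1 351 48.76
top 225 26.84 26.87 524 48.57
top 229 26.76 26.73 532 48.26
ref s6 160 22.99 23.22 407 47.79
ref t6 229 27.12 26.94 531 48.56
```

{"op": "jog_arm", "data": {
  "series": [
    [[0, 0, 0], [0, 0, 3], 1],
    [[0, 0, 0], [0, 0, 3], 1],
    [[0, 0, 0], [0, 0, 3], 1],
    [[0, 0, 0], [0, 0, 0], 1],
    [[0, 0, 0], [0, 0, 0], 1]
  ]
}}

```text
clock: 16.75
eef_pos: [518.3, -158.4, 36.6]
tool_rot: [-3.136, 1.564, -1.647]
force: [0.4, -11.0, 8.8]
width: 23.4
```

```bash
python3 lift.py 2
```

```text
t 16.75 pos [ 518.3 -158.4   36.6] y axis deg 175.3 x axis [-0.    -0.006 -1.   ] w 23.4 F [  0.4 -11.    8.8]
to go [0.1 2.  8.3]
side 105 24.93 25.03 346 49.22
side 100 24.86 24.99 348 49.08
top 227 29.03 28.76 539 48.83
top 231 28.22 28.33 524 48.97
ref s6 160 22.99 23.22 407 47.79
ref t6 229 27.12 26.94 531 48.56
```

The lip is up about 2 mm, which fits the 3:1 slope. It needs about 9 mm more.

{"op": "jog_arm", "data": {
  "series": [
    [[0, 0, 0], [0, 0, 3], 1],
    [[0, 0, 0], [0, 0, 3], 1],
    [[0, 0, 0], [0, 0, 3], 1],
    [[0, 0, 0], [0, 0, 0], 1],
    [[0, 0, 0], [0, 0, 0], 1],
    [[0, 0, 0], [0, 0, 0], 1]
  ]
}}

```text
clock: 17.7
eef_pos: [519.1, -149.4, 36.6]
tool_rot: [-3.121, 1.564, -1.632]
force: [0.0, -10.4, 8.0]
width: 23.6
```

```bash
python3 lift.py 2
```

```text
t 17.7 pos [ 519.1 -149.4   36.6] y axis deg 175.3 x axis [-0.    -0.006 -1.   ] w 23.6 F [  0.  -10.4   8. ]
to go [ 0.1  2.  -0.8]
side 100 27.52 27.42 331 50.31
side 102 27.5 27.44 333 50.12
top 230 30.7 30.79 536 49.2
top 232 31.69 31.81 529 49.3
ref s6 160 22.99 23.22 407 47.79
ref t6 229 27.12 26.94 531 48.56
```

{"op": "jog_arm", "data": {
  "series": [
    [[0, 0, 0], [0, 0, 0], 1],
    [[0, 0, 0], [0, 0, 0], 1],
    [[0, 0, 0], [0, 0, 0], 1],
    [[0, 0, 0], [0, 0, 0], 1]
  ]
}}

```text
clock: 18.4
eef_pos: [519.1, -149.4, 36.6]
tool_rot: [-3.117, 1.564, -1.628]
force: [-0.8, -10.0, 8.2]
width: 23.6
```

```bash
python3 lift.py 2; python3 -c "
from h import *
save('side','s9',crop=(200,140,340,240),s=5.5)"
```

```text
t 18.4 pos [ 519.1 -149.4   36.6] y axis deg 175.3 x axis [-0.    -0.006 -1.   ] w 23.6 F [ -0.8 -10.    8.2]
to go [ 0.1  2.  -0.7]
side 96 27.67 27.39 339 50.0
side 97 27.6 27.19 334 49.97
top 228 30.49 30.78 538 49.57
top 231 31.29 31.31 538 49.68
ref s6 160 22.99 23.22 407 47.79
ref t6 229 27.12 26.94 531 48.56
```

View pics/s9.png

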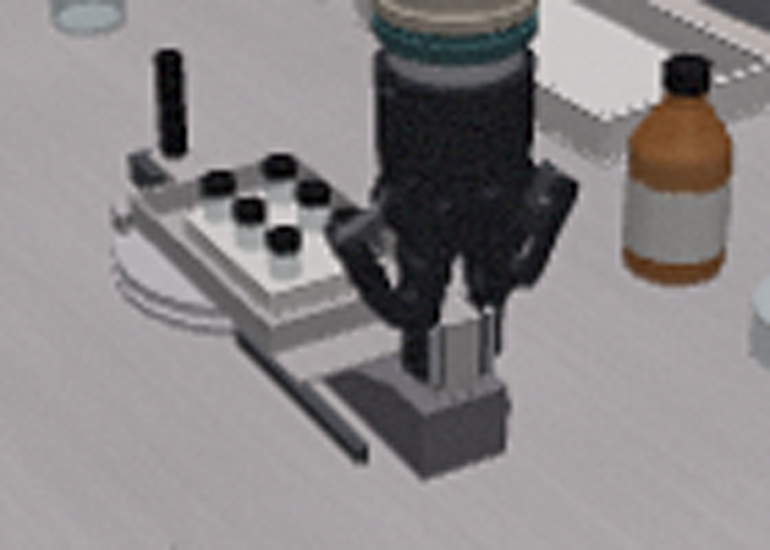

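The picture shows the wedge flat between the rails under the lip (about (350,370)). The fingers are on the handle (465,345), the gripper is clear of the tray, and the bottle hasn't moved. Handing in.

```bash
python3 -c "
from cell import *
print(finish_job())"
```

```text
the job is handed in; nothing more can be done
None
```

I turned the carousel into its detent by its post, then gripped the wedge by its handle and pushed it flat along the lane under the lip. I handed the job in at about 18.7 s, still gripping; no verdict is reported.

- **Lift:** the last depth readings put the lip about 4.5 mm (side camera) and 4.4–4.9 mm (top camera) above its rest, steady over the last 0.7 s. The 3:1 slope predicts about the same.
- **Grip and push:** the fingers read 23.6 mm on the 24 mm handle, with about 10 N of push along the lane.
- **Position:** the tray looked square over the lane and the gripper clear of it. I checked the seating in pictures, not as a measured angle. The wedge looked flat on the table, and the tool was tilted only 0.006 rad.
- **Bystanders:** none was touched as far as the pictures show; I did not measure their positions at the end.

Two things went wrong or disagreed on the way:

- **Missed grasp:** the first grasp of the handle closed on air, because the fingertips stood about 40 mm higher than the TCP reading implied. I opened, went down 39 mm and gripped it.
- **Post held at its top:** the same error probably made the post grip catch only its top edge (14.8 mm on an 18 mm post), but it still turned the carousel home.

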